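# Swing out the folding crank and clamp the carton

## Robot

A 6-joint arm with a two-finger parallel gripper is mounted at the origin on the work surface. World frame = base frame: x ahead of the robot, y to its left, z up, the work surface at z = 0. Lengths are in mm, angles in degrees, forces in N, time in s.
With the tool pointing down it reaches from about 350 to 850 mm from the base axis. Payload 8.1 kg.
Tool frame: the origin (TCP) lies between the finger pads; the fingertips stand 22 mm ahead of it and the grasp point (between the pads) lies 3 mm ahead of it; z points along the fingers, y is the direction in which the jaws open and shut (so a half turn about z gives the same grasp; the last joint's range is limited). The gripper opens to 85 mm and grips with 20 to 120 N. Pads are 22 mm wide; open, the fingers measure 114 mm over their backs; the gripper's body (76 mm by 85 mm) begins 54 mm behind the grasp point. The pads swing forward as they close: fully open they stand 13 mm farther back than shut.
Start: joints at [61.112, 7.471, 85.268, -0, 87.261, -4.893], TCP at [243.978, 548.161, 253.292] pointing down, gripper open.
Joint ranges: [-169.43, 169.43], [-51.17, 129.36], [1.28, 143.12], [-76.62, 256.62], [0, 156.53], [-152.29, 152.29]. Speed limits (degrees/s): [136.94, 136.94, 159.86, 180, 180, 180].

## Interface

Orientations are given as [roll, pitch, yaw] about the fixed x, y, z axes, in that order (R = Rz(yaw) Ry(pitch) Rx(roll)).
In Python, from bench import r gives the robot as it stands.
- The arm moves only by the tool drive_tool, never from a script. Its argument "moves" is a list of rows, each a list of 2 entries, a list of its own where there are three numbers: the shift along the world's x, y, z in mm, then the turn about the world's z in degrees. A call has exactly 8 rows; each row is the pose to reach, as a shift and turn from the pose commanded when the call began; what a row does not reach only later rows make up. A row lasts 1/12 s, in which the tool goes at most 41.7 mm and 7.16 degrees, less where a joint would pass 70% of its speed; a pose out of reach is approached as far as the arm can. A call with a gripper value outside its range is refused whole. "fingers" is the finger opening in mm, from 0 to 85.4, set as the call begins (left out, the last holds). The fingers move at their own pace and stop on an object; "squeeze" is the grip in N (left out, the last holds). Time passes only in rows, so rows that repeat a pose let the fingers close, or fill a call up. It gives the time, the measured TCP pose, the force and the opening at its end, in the units of the state.
- r.sense(): the state, without advancing time (a new reading comes with each control period).
- r.snapshot(name): name is "scene" or "top" or "wrist"; returns a dict with "pixels" (400x640x3 uint8, red, green, blue), "camera_matrix" (3x3 intrinsics, pixels), "k1" (the pictures are not rectified: a ray, as slopes to the right and down, at radius r is drawn at 1 + k1 r^2 times it, then the intrinsics apply), "xyz" and "orientation" of the camera in the world. Camera axes: x right, y down, z forward; pixel columns grow to the right and rows downward; lengths in mm; the calibration is good to about 2 mm. A picture is of the moment at which its call begins. There is no depth.
- r.hand_in(): hands the job in, once; it reports no verdict.
The state is a dict: "time": time; "joint_pos": joint angles; "qd": joint speeds; "joint_efforts": joint torques, N m; "tool_pos": TCP position; "tcp_rot": TCP orientation; "ft_force": force on the tool from outside, world axes, zero at the start; "wrist_torque": the same for the moment, N m; "finger_gap": finger opening in mm.
Only numpy, scipy, OpenCV 4.12 (cv2) and the standard library are available. Lean on these libraries where they do the work, as an engineer would, in place of code of your own. Each camera call takes 0.05 s, during which the arm holds its last target.

## Task

Close the blue carton clamp on the packing bench: swing its folded orange crank anticlockwise (seen from above) all the way out until it latches, then use it to turn the grey wheel clockwise about a quarter turn, to its stop, so that the jaw pushes the carton home against the blue fence. Leave the crank out and let go of it, and do not turn the black wheel of the label-roll brake nearby.

Things in the scene. Friction and masses are not known exactly. Their poses are not given: they have to be found in the camera images.
- clamp: the carton clamp, fixed to the bench: blue base plate 200 x 350 mm, grey gear housing and on it a flat grey wheel (136 mm across, top face 80 mm above the bench) that turns about a vertical axis. Origin on the wheel's axis at bench level; z up. The crank's vertical hinge stands on the wheel, 50 mm from the wheel's axis along the clamp's own -x while the wheel reads 0. The jaw, carton and fence lie on the clamp's -y side, all lower than 95 mm
- knob (a point): the orange upright grip at the free end of the crank: a freely spinning round grip 26 mm in diameter and 50 mm tall, from 112 to 162 mm above the bench; this point is its centre, at 137 mm. It is 80 mm from the crank's hinge. The top of the crank's arm, under it, is 106 mm above the bench. Folded, the grip stands about over the wheel's middle (30 mm past the wheel's axis); fully out it is 130 mm from the wheel's axis
- crank (a joint): angle of the orange crank about its hinge on the wheel, rad: 0 folded across the wheel (arm pointing along the clamp's +x while the wheel reads 0), growing anticlockwise seen from above. It turns easily (about 1 N at the grip); past 3.10 a spring latch snaps in behind it and holds it out; rigid stop at 3.20
- wheel (a joint): angle of the grey wheel about its vertical axis, rad, growing clockwise seen from above; starts at 0, cannot turn back below 0, is locked by the crank until that is swung out, then needs about 3 to 4 N at the outstretched grip; rigid stop at 1.60. The jaw moves 15 mm per rad towards the fence
- carton_mid (a point): the brown carton lying in the clamp between jaw and fence, 120 x 100 x 75 mm; its centre. Home, its side is against or within a few mm of the fence
- brake (a joint): angle (rad) of the black spoked wheel, about 90 mm across, on the small brass-yellow base of a separate label-roll brake: a bystander, to be left as it is

How it is judged:
By the outcome, as a careful person would: the job done as asked, in the order asked, and still so for the second after the job is handed in, with the robot touching nothing.
It also fails if it takes over 45 s, if anything falls off the work surface, if the arm or the gripper's body presses on something with over 40 N, if the wrist force passes 120 N, or if a joint passes its speed limit or range.

## Working session

There is one attempt and no reset: what is moved stays moved. The work goes in short steps, Python scripts to look and compute and a tool call to move; the robot and the scene stay as the last step left them, time stands still between calls to the robot, and variables do not carry over. Pictures are saved under pics/ and viewed, and the job is handed in when it is done.

Besides the shell and the picture viewer there is one more tool, called after "Call:" as name([rows], argument=value, ...), one row to a line, values as JSON. drive_tool: Moves the arm, as the interface text tells. Its arguments: {"type":"object","properties":{"moves":{"type":"array","items":{"type":"array"}},"fingers":{"type":"number"},"squeeze":{"type":"number"}},"required":["moves"]}

```bash
mkdir -p pics; ls
python3 - <<'E'
from bench import r
import cv2,pickle
print(r.sense())
for n in ["scene","top","wrist"]:
    s=r.snapshot(n); pickle.dump(s,open(f"{n}0.pkl","wb"))
    cv2.imwrite(f"pics/{n}0.png",s["pixels"][:,:,::-1]); print(n,s["camera_matrix"],s["k1"],s["xyz"],s["orientation"])
E
```

```text
pics
{'time': 0.0, 'joint_pos': array([ 6.11115231e+01,  7.51474604e+00,  8.53272273e+01,  6.11986105e-04,
        8.72602961e+01, -4.89287782e+00]), 'qd': array([ 0.10203099, -0.03651034, -0.0042803 , -0.04569938,  0.19752794,
        0.03643731]), 'joint_efforts': array([-1.83074953e-03, -5.69413698e+01, -5.00537467e+01, -4.20994129e-04,
        1.53358775e-02,  1.23871686e-05]), 'tool_pos': array([243.73935099, 547.7314141 , 252.26781922]), 'tcp_rot': array([-1.79898155e+02, -9.33187097e-03,  1.56004363e+02]), 'ft_force': array([-0.10807638, -0.15366216, -0.97041616]), 'wrist_torque': array([-0.01746023,  0.03708658, -0.00297669]), 'finger_gap': 85.20390061624083}
scene [[406.4418549    0.         316.08435182]
 [  0.         406.4418549  195.62622385]
 [  0.           0.           1.        ]] -0.056463779401795505 [1054.91371484 -350.0566077   984.48690493] [-143.64884223   -0.7595518    46.57522663]
top [[447.38005376   0.         317.09595332]
 [  0.         447.38005376 200.87567766]
 [  0.           0.           1.        ]] -0.04777230011872382 [ 470.21792069  125.75470296 1047.37290163] [-173.31666281   -1.37686998  -88.36632736]
wrist [[318.55250539   0.         313.42019614]
 [  0.         318.55250539 195.42414721]
 [  0.           0.           1.        ]] -0.022011825115280933 [180.576724   575.93308006 372.94509044] [1.64277977e+02 9.42592236e-02 6.60582073e+01]
```

View pics/top0.png

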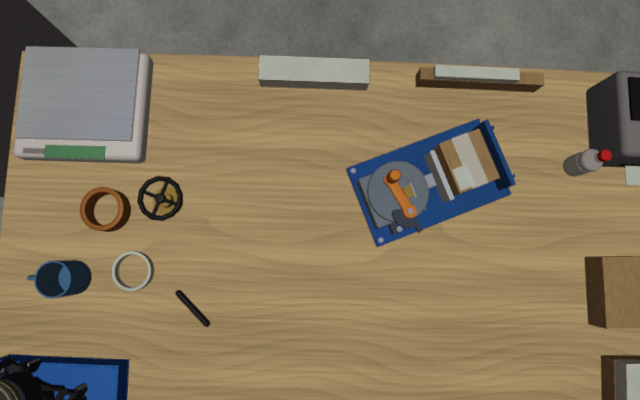

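View pics/scene0.png

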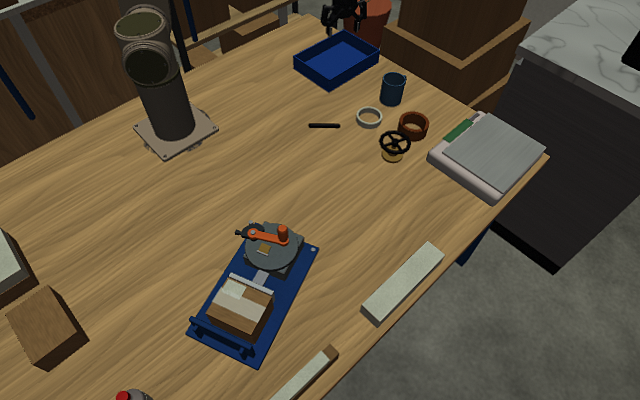

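Create h.py:
```python
import numpy as np,cv2,pickle
from scipy.spatial.transform import Rotation as R
def ray(s,u,v):
    K=np.array(s["camera_matrix"]); d=np.array([s["k1"],0,0,0,0.])
    p=cv2.undistortPoints(np.array([[[u,v]]],float),K,d)[0,0]
    return np.array(s["xyz"]),R.from_euler("xyz",s["orientation"],degrees=True).as_matrix()@np.array([p[0],p[1],1])
def at(s,u,v,z):
    o,d=ray(s,u,v); return o+d*(z-o[2])/d[2]
def proj(s,P):
    M=R.from_euler("xyz",s["orientation"],degrees=True).as_matrix().T
    q=M@(np.array(P,float)-np.array(s["xyz"]))
    x=q[:2]/q[2]; x=x*(1+s["k1"]*(x@x)); K=np.array(s["camera_matrix"]); return K[:2,:2]@x+K[:2,2]
```

```text
(no output)
```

The top view shows the wheel at about (398,193), the grip at (393,175) and the hinge at (410,211). The carton is to the right and the brake is far away at (160,198). I'll enlarge the crop next.

Run:
```python
import cv2
a=cv2.imread("pics/top0.png")[110:255,335:525]; cv2.imwrite("pics/topc.png",cv2.resize(a,None,fx=4,fy=4,interpolation=cv2.INTER_CUBIC))
a=cv2.imread("pics/scene0.png")[210:370,180:330]; cv2.imwrite("pics/scenec.png",cv2.resize(a,None,fx=3.7,fy=3.7,interpolation=cv2.INTER_CUBIC))
```

```text
(no output)
```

View pics/topc.png

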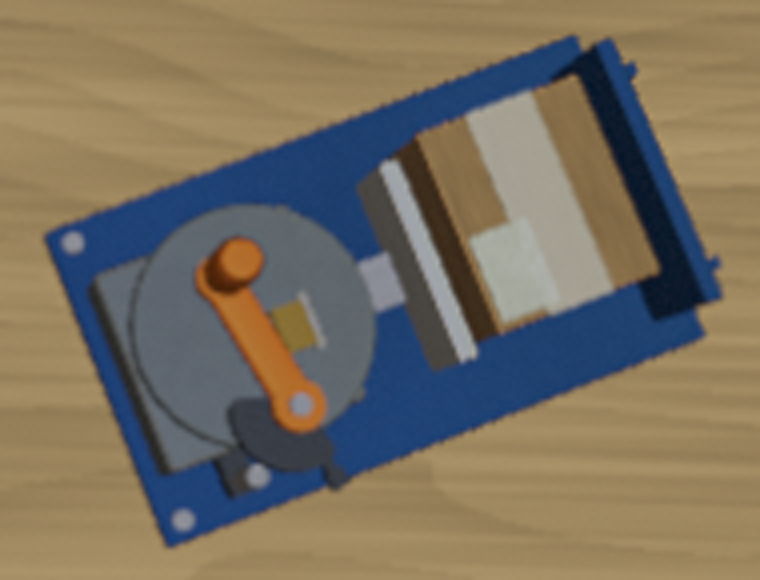

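View pics/scenec.png

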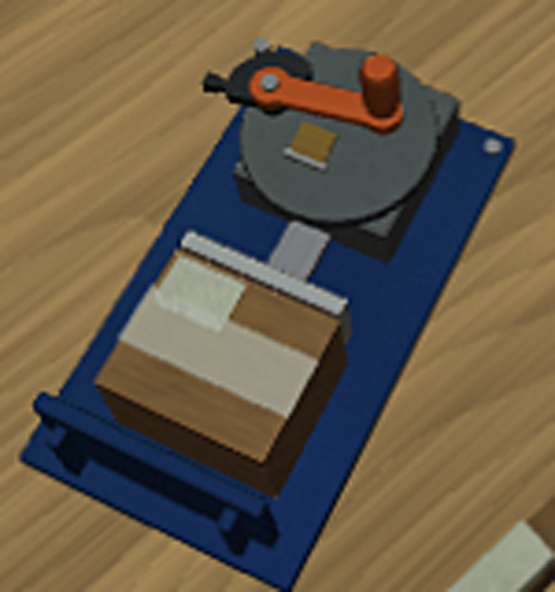

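Run:
```python
from h import *
s=pickle.load(open("top0.pkl","rb")); c=pickle.load(open("scene0.pkl","rb"))
f=lambda x,y,z: at(s,335+x/4-.4,110+y/4-.4,z)
g=lambda x,y,z: at(c,180+x/3.7-.4,210+y/3.7-.4,z)
for n,p in dict(wheel=f(253,325,80),hinge=f(301,405,110),grip=f(241,259,162),c1=f(45,233,10),c2=f(168,547,10),c3=f(577,38,10),c4=f(705,335,10),brake=at(s,160,198,60),
  gripS=g(381,68,162),hingeS=g(269,83,110),wheelS=g(338,135,80)).items(): print(n,p.round(1))
```

```text
wheel [611.9 -71.   80. ]
hinge [565.6 -90.8 110. ]
grip [633.4 -48.  162. ]
c1 [673.1  38.7  10. ]
c2 [490.7 -36.6  10. ]
c3 [ 804.6 -282.6   10. ]
c4 [ 625.  -357.6   10. ]
brake [582.1 454.   60. ]
gripS [637.9 -49.8 162. ]
hingeS [569.  -94.1 110. ]
wheelS [617.1 -76.5  80. ]
```

Call:
drive_tool([
  [[16, -25, 0], -5],
  [[32, -50, 0], -10],
  [[49, -75, 0], -16],
  [[65, -100, 0], -21],
  [[81, -125, 0], -26],
  [[97, -150, 0], -31],
  [[114, -175, 0], -36],
  [[130, -200, 0], -41],
])

```text
time: 0.82
tool_pos: [374.5, 346.8, 253.0]
tcp_rot: [-180.0, 0.0, 114.8]
ft_force: [0.3, 0.6, -1.5]
finger_gap: 85.3
```

Call:
drive_tool([
  [[16, -25, 0], -5],
  [[32, -50, 0], -10],
  [[49, -75, 0], -16],
  [[65, -100, 0], -21],
  [[81, -125, 0], -26],
  [[97, -150, 0], -31],
  [[114, -175, 0], -36],
  [[130, -200, 0], -41],
])

```text
time: 1.48
tool_pos: [504.5, 146.8, 253.1]
tcp_rot: [-180.0, 0.0, 73.8]
ft_force: [0.8, 0.5, -0.3]
finger_gap: 85.2
```

Call:
drive_tool([
  [[16, -25, 0], -5],
  [[32, -50, 0], -10],
  [[49, -75, 0], -16],
  [[65, -100, 0], -21],
  [[81, -125, 0], -26],
  [[97, -150, 0], -31],
  [[114, -175, 0], -36],
  [[131, -197, 0], -42],
])

```text
time: 2.15
tool_pos: [635.4, -50.6, 252.8]
tcp_rot: [-180.0, 0.0, 31.7]
ft_force: [0.8, 0.8, 0.9]
finger_gap: 85.7
```

Run:
```python
from bench import r
import cv2,pickle
for n in ["scene","wrist"]:
    s=r.snapshot(n); pickle.dump(s,open(f"{n}1.pkl","wb"))
    cv2.imwrite(f"pics/{n}1.png",s["pixels"][:,:,::-1])
s=r.sense();print(s['time'],s['tool_pos'],s['tcp_rot'],s['joint_pos'],s['ft_force'])
```

```text
2.25 [636.06497066 -52.54328101 252.06490805] [1.79979185e+02 7.55108329e-02 3.15621695e+01] [-9.28850877e+00  1.34344880e+01  7.87069360e+01 -6.51790011e-02
  8.79020804e+01  4.91517188e+01] [ 1.09866538  0.76401326 -0.39435774]
```

View pics/wrist1.png

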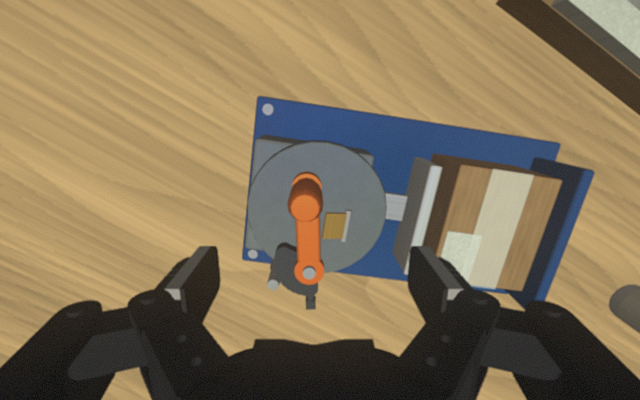

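The wrist view shows the grip at about (305,200), the hinge at (309,273), and the wheel centred near (316,207).

Run:
```python
import cv2
a=cv2.imread("pics/wrist1.png")[130:290,235:400]; cv2.imwrite("pics/wristc.png",cv2.resize(a,None,fx=4,fy=3.5,interpolation=cv2.INTER_CUBIC))
```

```text
(no output)
```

View pics/wristc.png

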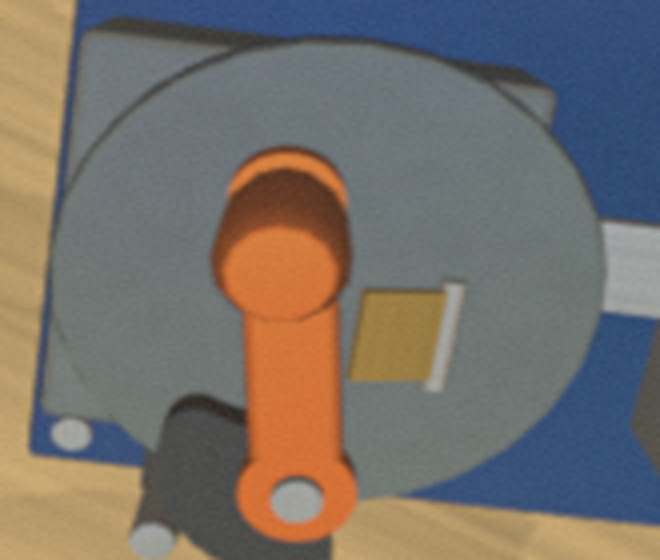

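Run:
```python
from h import *
s=pickle.load(open("wrist1.pkl","rb"));print(s["xyz"],s["orientation"])
for n,u,v,z in [("grip",305,207.3,162),("hinge",309,272.5,110),("wheel",316.3,206.3,80)]: print(n,at(s,u,v,z).round(1))
for z in (150,140): print(proj(s,[636,-52,z]))
```

```text
[695.74160275 -18.81158772 372.72519437] [ 1.64164806e+02 -8.64687792e-02 -5.88675199e+01]
grip [634.4 -49.4 162. ]
hinge [566.8 -92.4 110. ]
wheel [617.  -70.1  80. ]
[309.56976286 202.16737347]
[309.70264861 198.3158501 ]
```

Call:
drive_tool([
  [[0, 0, -30], 0],
  [[0, 0, -60], 0],
  [[0, 0, -85], 0],
  [[0, 0, -100], 0],
  [[0, 0, -110], 0],
  [[0, 0, -110], 0],
  [[0, 0, -110], 0],
  [[0, 0, -110], 0],
])

```text
time: 2.92
tool_pos: [635.9, -48.8, 145.1]
tcp_rot: [179.9, -0.1, 32.0]
ft_force: [-0.1, 1.0, 0.8]
finger_gap: 85.1
```

Call:
drive_tool([
  [[0, 0, 0], 0],
  [[0, 0, 0], 0],
  [[0, 0, 0], 0],
  [[0, 0, 0], 0],
  [[0, 0, 0], 0],
  [[0, 0, 0], 0],
  [[0, 0, 0], 0],
  [[0, 0, 0], 0],
], fingers=32, squeeze=20)

```text
time: 3.58
tool_pos: [635.0, -48.9, 143.3]
tcp_rot: [-180.0, 0.0, 32.0]
ft_force: [0.7, 0.7, 0.1]
finger_gap: 32.0
```

Run:
```python
from bench import r
import cv2,pickle
for n in ["wrist"]:
    s=r.snapshot(n); pickle.dump(s,open(f"{n}2.pkl","wb"))
    cv2.imwrite(f"pics/{n}2.png",s["pixels"][:,:,::-1])
s=r.sense();print(s['time'],s['tool_pos'],s['tcp_rot'],s['ft_force'],s['finger_gap'])
```

```text
3.6333 [634.9251008  -48.83935051 143.20359834] [-1.79993851e+02  8.00860624e-03  3.20047267e+01] [-0.19449228 -0.18133504 -0.3673329 ] 32.043979635639815
```

View pics/wrist2.png

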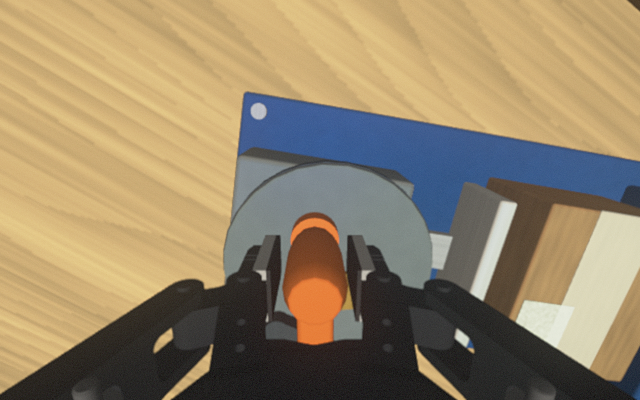

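The grip is centred between the pads, at about (315,290). I'll close on it and work out the arcs.

Call:
drive_tool([
  [[0, 0, 0], 0],
  [[0, 0, 0], 0],
  [[0, 0, 0], 0],
  [[0, 0, 0], 0],
  [[0, 0, 0], 0],
  [[0, 0, 0], 0],
  [[0, 0, 0], 0],
  [[0, 0, 0], 0],
], fingers=20, squeeze=20)

```text
time: 4.3
tool_pos: [635.0, -48.9, 143.3]
tcp_rot: [-180.0, 0.0, 32.0]
ft_force: [-0.1, -0.5, 0.6]
finger_gap: 25.9
```

```bash
cat > arc.py <<'E'
import numpy as np,sys
# arc.py cx cy R phi0 step startx starty
cx,cy,R,p0,st,x0,y0=map(float,sys.argv[1:8])
for k in range(int(sys.argv[8])):
    rows=[]
    for i in range(1,9):
        p=np.radians(p0+st*i); rows.append([[round(cx+R*np.cos(p)-x0),round(cy+R*np.sin(p)-y0),0],round(st*i,1)])
    print(p0,rows); x0+=rows[-1][0][0]; y0+=rows[-1][0][1]; p0+=8*st
print(x0,y0)
E
python3 arc.py 567 -92 80 32.2 5 635 -49 4
```

```text
32.2 [[[-4, 5, 0], 5.0], [[-9, 11, 0], 10.0], [[-14, 16, 0], 15.0], [[-19, 20, 0], 20.0], [[-25, 24, 0], 25.0], [[-31, 28, 0], 30.0], [[-37, 31, 0], 35.0], [[-44, 33, 0], 40.0]]
72.2 [[[-6, 2, 0], 5.0], [[-13, 3, 0], 10.0], [[-20, 4, 0], 15.0], [[-27, 4, 0], 20.0], [[-34, 3, 0], 25.0], [[-41, 2, 0], 30.0], [[-48, 0, 0], 35.0], [[-54, -2, 0], 40.0]]
112.2 [[[-7, -3, 0], 5.0], [[-13, -6, 0], 10.0], [[-18, -10, 0], 15.0], [[-24, -15, 0], 20.0], [[-29, -20, 0], 25.0], [[-33, -25, 0], 30.0], [[-37, -31, 0], 35.0], [[-41, -37, 0], 40.0]]
152.2 [[[-3, -6, 0], 5.0], [[-5, -13, 0], 10.0], [[-7, -19, 0], 15.0], [[-8, -26, 0], 20.0], [[-9, -33, 0], 25.0], [[-9, -40, 0], 30.0], [[-8, -47, 0], 35.0], [[-7, -54, 0], 40.0]]
489.0 -109.0
```

Call:
drive_tool([
  [[-4, 5, 0], 5],
  [[-9, 11, 0], 10],
  [[-14, 16, 0], 15],
  [[-19, 20, 0], 20],
  [[-25, 24, 0], 25],
  [[-31, 28, 0], 30],
  [[-37, 31, 0], 35],
  [[-44, 33, 0], 40],
])

```text
time: 4.97
tool_pos: [591.0, -15.4, 143.3]
tcp_rot: [180.0, -0.0, 72.3]
ft_force: [1.6, 1.3, -0.7]
finger_gap: 25.5
```

Call:
drive_tool([
  [[-6, 2, 0], 5],
  [[-13, 3, 0], 10],
  [[-20, 4, 0], 15],
  [[-27, 4, 0], 20],
  [[-34, 3, 0], 25],
  [[-41, 2, 0], 30],
  [[-48, 0, 0], 35],
  [[-54, -2, 0], 40],
])

```text
time: 5.63
tool_pos: [536.7, -17.6, 143.3]
tcp_rot: [180.0, -0.0, 112.3]
ft_force: [0.4, 0.5, 0.7]
finger_gap: 25.6
```

Call:
drive_tool([
  [[-7, -3, 0], 5],
  [[-13, -6, 0], 10],
  [[-18, -10, 0], 15],
  [[-24, -15, 0], 20],
  [[-29, -20, 0], 25],
  [[-33, -25, 0], 30],
  [[-37, -31, 0], 35],
  [[-41, -37, 0], 40],
])

```text
time: 6.3
tool_pos: [495.5, -54.6, 143.3]
tcp_rot: [180.0, -0.0, 152.3]
ft_force: [-0.4, 0.2, -0.6]
finger_gap: 25.3
```

Call:
drive_tool([
  [[-3, -6, 0], 5],
  [[-5, -13, 0], 10],
  [[-7, -19, 0], 15],
  [[-8, -26, 0], 20],
  [[-9, -33, 0], 25],
  [[-9, -40, 0], 30],
  [[-8, -47, 0], 35],
  [[-7, -54, 0], 40],
])

```text
time: 6.97
tool_pos: [488.0, -109.1, 143.2]
tcp_rot: [180.0, -0.1, -167.7]
ft_force: [-4.9, 0.3, 3.9]
finger_gap: 25.3
```

```bash
python3 - <<'E'
from bench import r
import cv2,pickle
for n in ["top","wrist"]:
    s=r.snapshot(n); pickle.dump(s,open(f"{n}3.pkl","wb"))
    a=s["pixels"][:,:,::-1]
    if n=="top": a=cv2.resize(a[110:255,335:525],None,fx=4,fy=4,interpolation=cv2.INTER_CUBIC)
    cv2.imwrite(f"pics/{n}3.png",a)
s=r.sense();print(s['time'],s['tool_pos'],s['joint_pos'],s['ft_force'])
E
python3 arc.py 567 -92 80 192.2 2 489 -109 1
```

```text
7.0667 [ 488.15493333 -109.93045822  143.23617842] [-1.85119794e+01 -3.27813854e+00  1.08038489e+02 -7.80485538e-02
  7.53295046e+01 -1.20670512e+02] [-6.3002088  -1.54533267  3.64683345]
192.2 [[[0, -3, 0], 2.0], [[1, -5, 0], 4.0], [[2, -8, 0], 6.0], [[3, -11, 0], 8.0], [[4, -13, 0], 10.0], [[5, -16, 0], 12.0], [[6, -18, 0], 14.0], [[7, -21, 0], 16.0]]
496.0 -130.0
```

View pics/top3.png

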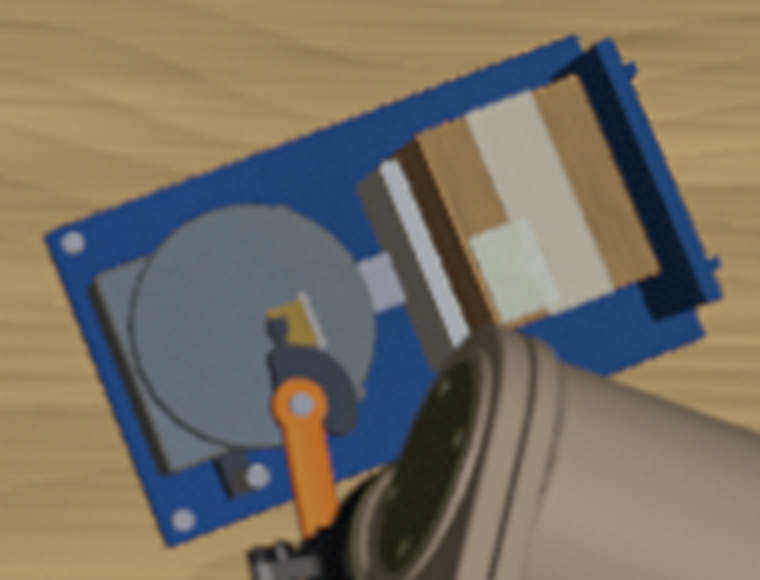

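View pics/wrist3.png

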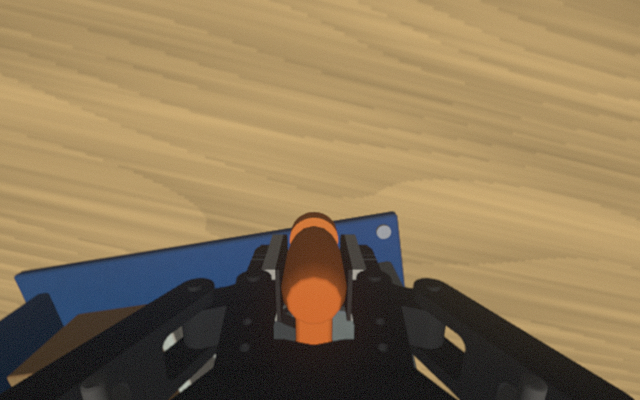

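The crank is about 20° short of fully out and the grip is still centred in the fingers.

Call:
drive_tool([
  [[0, -3, 0], 2],
  [[1, -5, 0], 4],
  [[2, -8, 0], 6],
  [[3, -11, 0], 8],
  [[4, -13, 0], 10],
  [[4, -15, 0], 11],
  [[5, -16, 0], 12],
  [[5, -16, 0], 12],
])

```text
time: 7.73
tool_pos: [493.3, -125.5, 143.3]
tcp_rot: [-180.0, -0.1, -156.0]
ft_force: [-5.9, -3.9, 3.4]
finger_gap: 25.2
```

Call:
drive_tool([
  [[0, -1, 0], 0],
  [[1, -2, 0], 1],
  [[1, -3, 0], 1],
  [[1, -4, 0], 1],
  [[1, -4, 0], 1],
  [[1, -4, 0], 1],
  [[1, -4, 0], 1],
  [[1, -4, 0], 1],
])

```text
time: 8.4
tool_pos: [494.4, -128.1, 143.2]
tcp_rot: [179.9, -0.0, -155.0]
ft_force: [-5.2, 3.4, 4.7]
finger_gap: 25.3
```

Run:
```python
from bench import r
import cv2,pickle
for n in ["top","scene"]:
    s=r.snapshot(n); pickle.dump(s,open(f"{n}4.pkl","wb"))
    a=s["pixels"][:,:,::-1]
    if n=="top": a=cv2.resize(a[110:255,335:525],None,fx=4,fy=4,interpolation=cv2.INTER_CUBIC)
    cv2.imwrite(f"pics/{n}4.png",a)
s=r.sense();print(s['time'],s['tool_pos'],s['joint_pos'],s['ft_force'])
```

```text
8.5 [ 494.42535214 -128.09365661  143.20522478] [-2.03060342e+01 -1.62729591e+00  1.06441261e+02  4.31450234e-02
  7.52901774e+01 -1.35350132e+02] [-5.91826232  4.15419392  3.60648064]
```

View pics/top4.png

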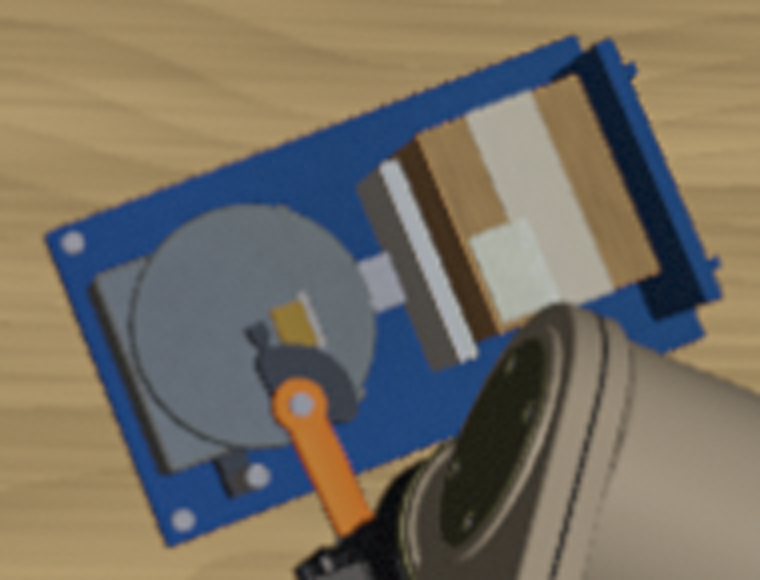

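The crank is out against its stop. The latch needs 3.10; the pose gives about 3.2. Next is the wheel arc.

```bash
python3 arc.py 613.5 -73 130.5 204.8 -3 495 -128 4
```

```text
204.8 [[[-3, 7, 0], -3.0], [[-5, 13, 0], -6.0], [[-7, 19, 0], -9.0], [[-9, 26, 0], -12.0], [[-10, 33, 0], -15.0], [[-11, 40, 0], -18.0], [[-12, 46, 0], -21.0], [[-12, 53, 0], -24.0]]
180.8 [[[0, 7, 0], -3.0], [[1, 14, 0], -6.0], [[1, 21, 0], -9.0], [[2, 27, 0], -12.0], [[4, 34, 0], -15.0], [[6, 41, 0], -18.0], [[8, 47, 0], -21.0], [[11, 53, 0], -24.0]]
156.8 [[[2, 7, 0], -3.0], [[6, 13, 0], -6.0], [[9, 19, 0], -9.0], [[13, 24, 0], -12.0], [[17, 30, 0], -15.0], [[21, 35, 0], -18.0], [[26, 40, 0], -21.0], [[31, 45, 0], -24.0]]
132.8 [[[5, 4, 0], -3.0], [[10, 8, 0], -6.0], [[16, 12, 0], -9.0], [[22, 16, 0], -12.0], [[28, 19, 0], -15.0], [[34, 22, 0], -18.0], [[40, 25, 0], -21.0], [[46, 28, 0], -24.0]]
571.0 51.0
```

Call:
drive_tool([
  [[-3, 7, 0], -3],
  [[-5, 13, 0], -6],
  [[-7, 19, 0], -9],
  [[-9, 26, 0], -12],
  [[-10, 33, 0], -15],
  [[-11, 40, 0], -18],
  [[-12, 46, 0], -21],
  [[-12, 53, 0], -24],
])

```text
time: 9.17
tool_pos: [482.5, -76.1, 143.2]
tcp_rot: [-179.9, -0.0, -179.1]
ft_force: [-5.4, -4.4, 4.0]
finger_gap: 25.6
```

Run:
```python
from bench import r
import cv2,pickle
for n in ["top"]:
    s=r.snapshot(n)
    a=s["pixels"][:,:,::-1]
    a=cv2.resize(a[110:255,335:525],None,fx=4,fy=4,interpolation=cv2.INTER_CUBIC)
    cv2.imwrite(f"pics/{n}5.png",a)
```

```text
(no output)
```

View pics/top5.png

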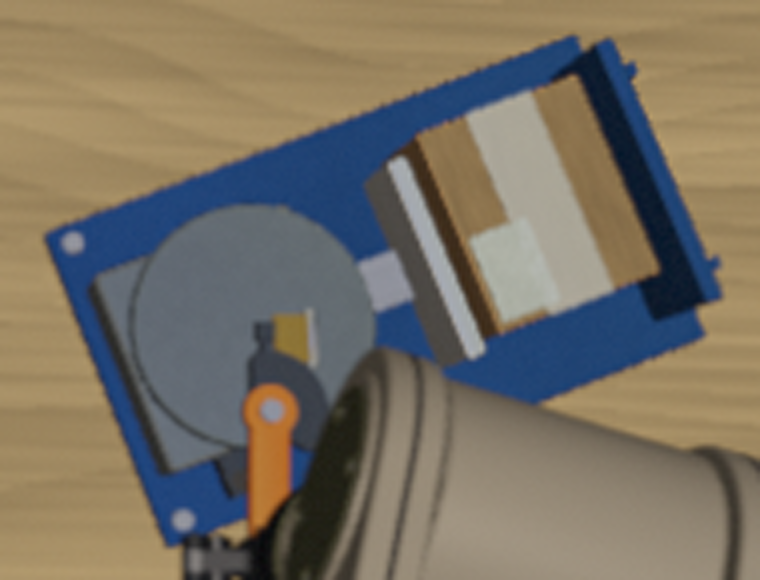

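The wheel is turning: the hinge moved to (272,410) in the crop and the jaw has moved towards the carton. The crank is still locked out, so I'll continue.

Call:
drive_tool([
  [[0, 7, 0], -3],
  [[1, 14, 0], -6],
  [[1, 21, 0], -9],
  [[2, 27, 0], -12],
  [[4, 34, 0], -15],
  [[6, 41, 0], -18],
  [[8, 47, 0], -21],
  [[11, 53, 0], -24],
])

```text
time: 9.88
tool_pos: [492.9, -22.4, 143.1]
tcp_rot: [-179.9, -0.1, 156.9]
ft_force: [-10.8, 0.6, 7.3]
finger_gap: 25.4
```

Call:
drive_tool([
  [[2, 7, 0], -3],
  [[6, 13, 0], -6],
  [[9, 19, 0], -9],
  [[13, 24, 0], -12],
  [[17, 30, 0], -15],
  [[21, 35, 0], -18],
  [[26, 40, 0], -21],
  [[31, 45, 0], -24],
])

```text
time: 10.55
tool_pos: [524.5, 22.8, 143.2]
tcp_rot: [-180.0, -0.1, 132.9]
ft_force: [-5.3, -1.1, 3.3]
finger_gap: 25.4
```

Call:
drive_tool([
  [[5, 4, 0], -3],
  [[10, 8, 0], -6],
  [[16, 12, 0], -9],
  [[22, 16, 0], -12],
  [[28, 19, 0], -15],
  [[32, 21, 0], -17],
  [[35, 22, 0], -18],
  [[35, 22, 0], -18],
])

```text
time: 11.22
tool_pos: [559.9, 45.9, 143.3]
tcp_rot: [180.0, -0.1, 115.0]
ft_force: [-3.3, 6.6, 2.9]
finger_gap: 25.5
```

Call:
drive_tool([
  [[1, 0, 0], 0],
  [[2, 1, 0], -1],
  [[3, 1, 0], -1],
  [[4, 2, 0], -2],
  [[5, 2, 0], -2],
  [[5, 2, 0], -2],
  [[5, 2, 0], -2],
  [[5, 2, 0], -2],
])

```text
time: 11.88
tool_pos: [564.4, 47.8, 143.2]
tcp_rot: [-180.0, -0.2, 113.1]
ft_force: [-4.2, 5.7, 2.8]
finger_gap: 25.1
```

Call:
drive_tool([
  [[1, 0, 0], 0],
  [[2, 1, 0], -1],
  [[3, 1, 0], -1],
  [[4, 2, 0], -2],
  [[5, 2, 0], -2],
  [[5, 2, 0], -2],
  [[5, 2, 0], -2],
  [[5, 2, 0], -2],
])

```text
time: 12.55
tool_pos: [569.5, 49.7, 143.3]
tcp_rot: [-180.0, -0.1, 111.1]
ft_force: [-4.8, 6.2, 3.3]
finger_gap: 25.6
```

Run:
```python
from bench import r
import cv2,pickle
for n in ["top","scene"]:
    s=r.snapshot(n); pickle.dump(s,open(f"{n}6.pkl","wb"))
    a=s["pixels"][:,:,::-1]
    if n=="top": a=cv2.resize(a[110:255,335:525],None,fx=4,fy=4,interpolation=cv2.INTER_CUBIC)
    cv2.imwrite(f"pics/{n}6.png",a)
s=r.sense();print(s['time'],s['tool_pos'],s['ft_force'])
```

```text
12.65 [569.53244073  49.73502279 143.28440273] [-4.45048789  5.74308646  3.64925841]
```

View pics/top6.png

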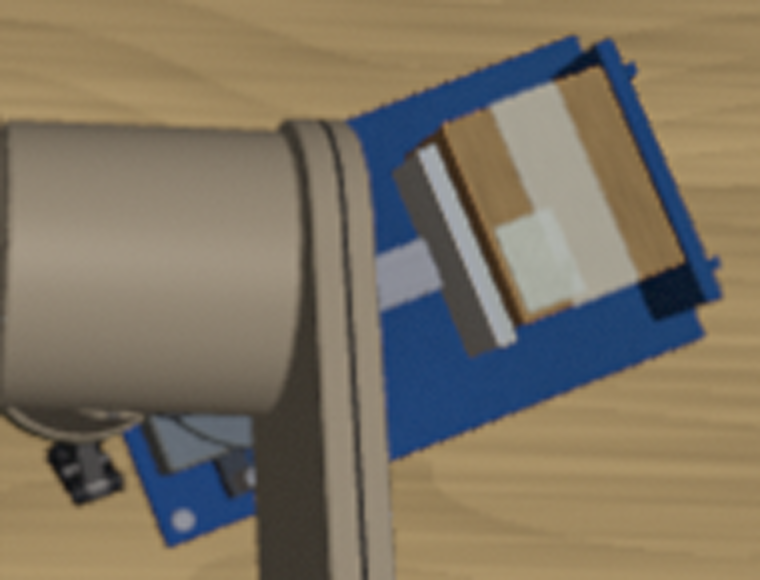

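Call:
drive_tool([
  [[1, 0, 0], 0],
  [[2, 1, 0], -1],
  [[3, 1, 0], -1],
  [[3, 1, 0], -1],
  [[3, 1, 0], -1],
  [[3, 1, 0], -1],
  [[3, 1, 0], -1],
  [[3, 1, 0], -1],
])

```text
time: 13.32
tool_pos: [572.2, 50.7, 143.2]
tcp_rot: [-179.9, -0.2, 110.1]
ft_force: [-6.6, 5.6, 5.1]
finger_gap: 25.3
```

View pics/scene6.png

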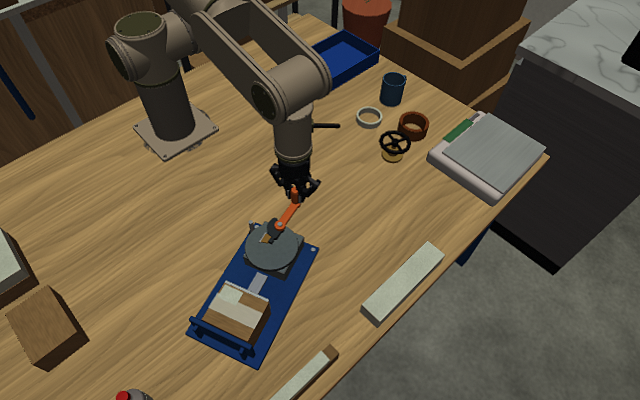

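Run:
```python
from bench import r
import cv2,pickle
for n in ["scene"]:
    s=r.snapshot(n); pickle.dump(s,open(f"{n}7.pkl","wb"))
    a=s["pixels"][:,:,::-1]
    cv2.imwrite(f"pics/{n}7.png",cv2.resize(a[150:370,180:330],None,fx=4,fy=2.7,interpolation=cv2.INTER_CUBIC)) if 0 else cv2.imwrite(f"pics/{n}7.png",cv2.resize(a[155:285,210:340],None,fx=4.5,fy=4.5,interpolation=cv2.INTER_CUBIC))
```

```text
(no output)
```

View pics/scene7.png

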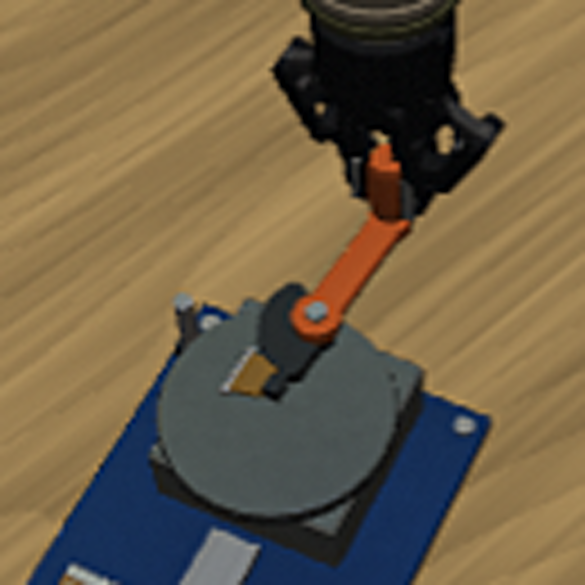

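Run:
```python
from h import *
s=pickle.load(open("scene7.pkl","rb"))
h=at(s,210+316/4.5-.4,155+311/4.5-.4,110);print(h)
# earlier scene-based hinge at 569,-94.1 vs adopted 567,-92: apply offset
h2=h[:2]-[2,-2.1]; d=h2-[613.4,-73]; print(h2,np.hypot(*d),np.degrees(np.arctan2(d[1],d[0])))
g=np.array([572.2,50.7])-h2; print(np.degrees(np.arctan2(g[1],g[0])),np.hypot(*g))
```

```text
[597.08766176 -27.63241889 110.        ]
[595.08766176 -25.53241889] 50.877431027552056 111.09592671415685
106.71161099620467 79.59413766842253
```

Call:
drive_tool([
  [[1, 0, 0], 0],
  [[2, 1, 0], -1],
  [[2, 1, 0], -1],
  [[2, 1, 0], -1],
  [[2, 1, 0], -1],
  [[2, 1, 0], -1],
  [[2, 1, 0], -1],
  [[2, 1, 0], -1],
])

```text
time: 14.03
tool_pos: [573.3, 51.1, 143.1]
tcp_rot: [-179.8, -0.1, 109.0]
ft_force: [-12.1, 2.1, 7.7]
finger_gap: 25.3
```

Run:
```python
from bench import r
import cv2,pickle
for n in ["scene"]:
    s=r.snapshot(n); pickle.dump(s,open(f"{n}8.pkl","wb"))
    a=s["pixels"][:,:,::-1]
    cv2.imwrite(f"pics/{n}8.png",cv2.resize(a[155:285,210:340],None,fx=4.5,fy=4.5,interpolation=cv2.INTER_CUBIC))
s=r.sense();print(s['time'],s['tool_pos'],s['ft_force'])
```

```text
14.0833 [573.28765193  51.07068298 143.11936114] [-11.67861016   2.5319788    7.76101047]
```

View pics/scene8.png

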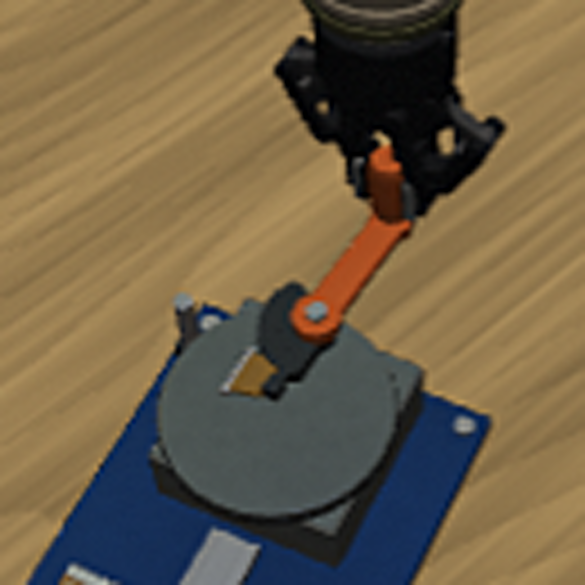

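The pose has stalled and the resisting force rose to about 11 N, so the wheel is at its stop. I'll release and lift.

Call:
drive_tool([
  [[0, 0, 0], 0],
  [[0, 0, 0], 0],
  [[0, 0, 0], 0],
  [[0, 0, 0], 0],
  [[0, 0, 0], 0],
  [[0, 0, 0], 0],
  [[0, 0, 0], 0],
  [[0, 0, 0], 0],
], fingers=60)

```text
time: 14.75
tool_pos: [575.0, 50.1, 143.3]
tcp_rot: [180.0, -0.0, 109.0]
ft_force: [0.5, 0.4, 0.2]
finger_gap: 60.2
```

Call:
drive_tool([
  [[0, 0, 10], 0],
  [[0, 0, 25], 0],
  [[0, 0, 45], 0],
  [[0, 0, 70], 0],
  [[0, 0, 95], 0],
  [[0, 0, 120], 0],
  [[0, 0, 120], 0],
  [[0, 0, 120], 0],
])

```text
time: 15.42
tool_pos: [576.3, 50.2, 266.5]
tcp_rot: [179.7, 0.1, 109.0]
ft_force: [0.1, 0.0, -0.3]
finger_gap: 59.8
```

Call:
drive_tool([
  [[-10, 30, 0], 0],
  [[-20, 60, 0], 0],
  [[-30, 90, 0], 0],
  [[-40, 120, 0], 0],
  [[-50, 150, 0], 0],
  [[-60, 180, 0], 0],
  [[-70, 200, 0], 0],
  [[-70, 200, 0], 0],
])

```text
time: 16.08
tool_pos: [502.4, 253.6, 262.0]
tcp_rot: [-179.9, -0.1, 109.2]
ft_force: [0.8, -0.2, -0.2]
finger_gap: 60.0
```

Run:
```python
from bench import r
import cv2,pickle
for n in ["scene","top"]:
    s=r.snapshot(n); pickle.dump(s,open(f"{n}9.pkl","wb"))
    a=s["pixels"][:,:,::-1]
    cv2.imwrite(f"pics/{n}9full.png",a)
    if n=="top": a=cv2.resize(a[110:255,335:525],None,fx=4,fy=4,interpolation=cv2.INTER_CUBIC)
    cv2.imwrite(f"pics/{n}9.png",a)
s=r.sense();print(s['time'],s['tool_pos'],s['ft_force'])
```

```text
16.1833 [504.11701861 250.56472571 262.21430919] [ 0.54543795 -0.34752118  0.31292389]
```

View pics/top9.png

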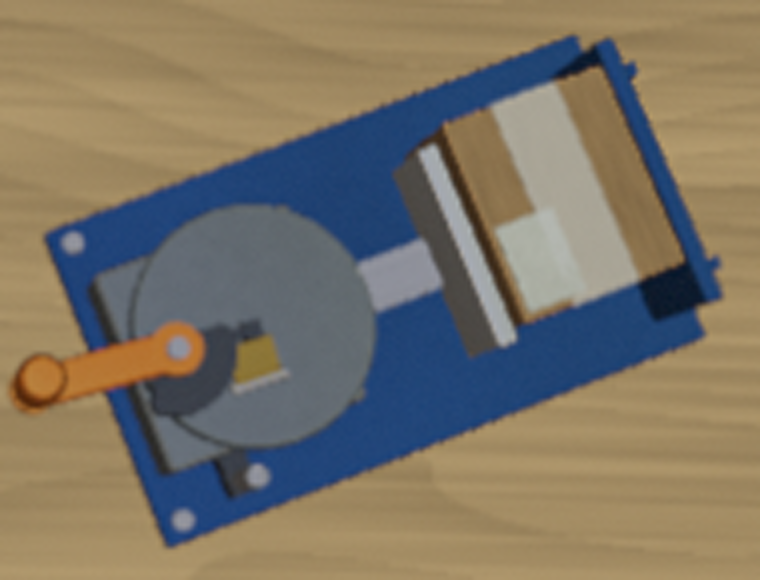

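View pics/scene9.png

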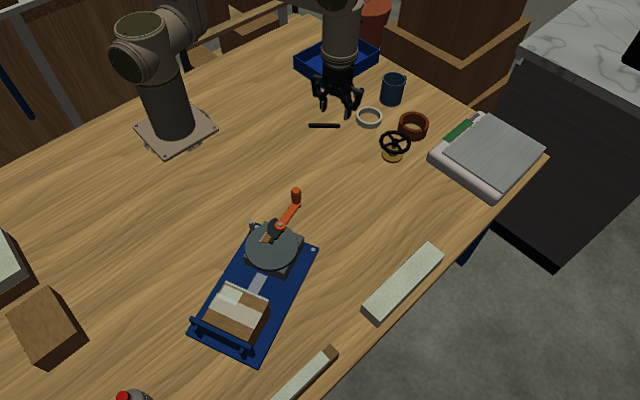

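```bash
python3 - <<'E'
from h import *
s=pickle.load(open("top9.pkl","rb"))
f=lambda x,y,z: at(s,335+x/4-.4,110+y/4-.4,z)[:2]
w=np.array([612.3,-71.5]);h=f(178,347,110);g=f(42,381,162)
a=lambda d:np.degrees(np.arctan2(d[1],d[0]))
h0=f(301,405,110);w=h0+50*np.array([np.cos(np.radians(22.4)),np.sin(np.radians(22.4))])
print(h,g,np.hypot(*(h-w)),np.hypot(*(g-h)),"wheel",np.radians(202.4-a(h-w)),"crank",np.radians((a(g-h)-a(w-h))%360))
n=np.array([np.cos(np.radians(-67.6)),np.sin(np.radians(-67.6))])
for nm,p,q in [("jaw",(462,340),(500,342)),("jawtop",(383,163),(425,148))]: print(nm,(f(*q,80)-f(*p,80))@n)
for p in [(605,68,80),(690,262,80),(600,45,80),(612,40,80),(707,300,80),(720,297,80)]: print(p,f(*p)@n)
E
python3 - <<'E'
import cv2
a=cv2.imread("pics/top9full.png");b=cv2.imread("pics/top0.png")
s=[cv2.resize(i[160:240,120:210],None,fx=4,fy=4) for i in (b,a)]
t=[cv2.resize(i[115:190,440:530],None,fx=4,fy=4) for i in (b,a)]
cv2.imwrite("pics/cmp.png",cv2.vconcat([cv2.hconcat([x for x in s]),cv2.hconcat(t)])[:600] if 0 else cv2.resize(cv2.vconcat([cv2.hconcat(s),cv2.hconcat(t)]),(680,590)))
E
```

```text
[594.47334645 -24.89176192] [568.33117623  51.37211093] 49.96749666365822 80.62004319489627 wheel 1.6077243488616657 crank 3.117800409363147
jaw 19.542679203029298
jawtop 25.594794872106046
(605, 68, 80) 542.0647332533694
(690, 262, 80) 543.1837871516759
(600, 45, 80) 544.7368607873402
(612, 40, 80) 552.4599297920339
(707, 300, 80) 543.6586428815572
(720, 297, 80) 551.3491855241462
```

View pics/cmp.png

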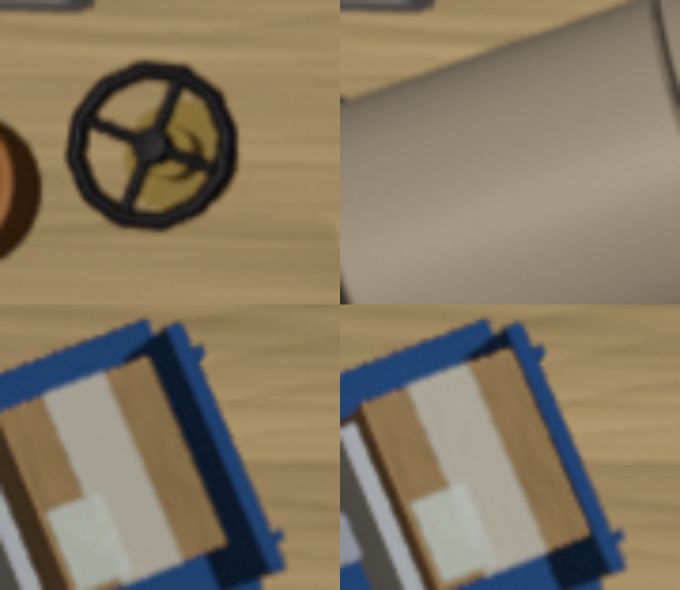

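```bash
python3 -c "
from bench import r
print(r.hand_in())"
```

```text
the job is handed in; nothing more can be done
None
```

The carton clamp is closed: the crank is out and latched, the wheel is at its stop, and the carton is home against the fence. I gripped the orange grip, swung the crank out to its stop, then turned the wheel clockwise until it stalled at about 11 N. I then let go, moved the arm clear and handed the job in at about 16 s.

- **Final measurements:** From the top picture, the wheel reads about 1.61 rad and the crank about 3.12 rad. The carton is within about 2 mm of the fence, and the wrist force was near zero with the gripper open.
- **One disagreement:** While I was still pushing the wheel, a rougher estimate from the scene camera put the crank at 3.07, below the 3.10 latch point. The crank carried the wheel load without folding, and the later top view gave 3.12, so I treated it as latched.
- **Brake:** In the final top picture the arm hid the black wheel. The scene picture shows it looking unchanged, and the gripper stayed well above bench height whenever it was on that side.

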